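Trip the jammed catch of a tilt table and lock its plate level

ROBOT

A 6-joint arm with a two-finger parallel gripper is mounted at the origin on a cart in front of the work surface, level with it; the furniture and walls round the work are solid. World frame = base frame: x ahead of the robot, y to its left, z up, the work surface at z = 0. Lengths are in mm, angles in rad, forces in N, time in s.
With the tool pointing down it reaches from about 250 to 725 mm from the base axis. Payload 9.7 kg.
Tool frame: the origin (TCP) lies between the finger pads; the fingertips stand arm.tip_reach ahead of it and the grasp point (between the pads) lies 8 mm behind it (arm.tip_reach is the distance from the TCP to the fingertips, in mm); x points along the fingers, y is the direction in which the jaws open and shut, and the axes are right-handed (so a half turn about x gives the same grasp; the last joint's range is limited). The gripper opens to 85 mm and grips with 20 to 120 N. Pads are 22 mm wide; open, the fingers measure 114 mm over their backs; the gripper's body (76 mm by 85 mm) begins 54 mm behind the grasp point. The pads swing forward as they close: fully open they stand 13 mm farther back than shut.
Start: joints at [-1.117, 0.087, 0.176, 1.66, 0, 1.571], TCP at [241.108, -494.332, 242.284] pointing down, gripper open.
Joint ranges: [-3.13, 3.13], [-0.85, 1.81], [-1.15, 1.24], [-2.2, 2.28], [-1.44, 1.52], [-3.14, 3.14]. Speed limits (rad/s): [2.22, 2.22, 2.57, 3.14, 3.14, 3.14].

INTERFACE

Orientations are given as a rotation vector (axis times angle).
In Python, from plant import get_state, cams, arm gives the robot as it stands.
- The arm moves only by the shell command python3 -m jog 'ROWS' [OPENING] [FORCE]. ROWS is JSON, a list of rows, each a list of 6 numbers: the shift along the tool's x, y, z in m, then the turn, a rotation vector about the tool's x, y, z in units of 6 degrees (1.0 is 6 degrees). In form: [[tx, ty, tz, ax, ay, az], ...]. A call has 1 to 20 rows; each row is the pose to reach, as a shift and turn from the pose commanded when the call began, along the tool's axes at that moment; what a row does not reach only later rows make up. A row lasts 1/10 s, in which the tool goes at most 50 mm and 8.59 degrees, less where a joint would pass 70% of its speed; a pose out of reach is approached as far as the arm can. A call with a gripper value outside its range is refused whole. OPENING is the opening, from 0 (shut) to 1 (fully open), set as the call begins (- or left out, the last holds). The fingers move at their own pace and stop on an object; FORCE is the grip in N (left out, the last holds). Time passes only in rows, so rows that repeat a pose let the fingers close. It gives the time, the measured TCP pose, the force and the opening at its end, in the units of the state.
- get_state(): the state, without advancing time (a new reading comes with each control period).
- cams.capture(name): name is "scene" or "top" or "wrist"; returns (picture, depth): 480x640x3 uint8, red, green, blue; 480x640 float32, mm along the optical axis (not along the pixel's ray), 0 where there is no reading.
- cams.get_calibration(name): a dict with "K" (3x3 intrinsics, pixels), "R" (3x3) and "t" (3): a world point X has camera coordinates R X + t; the wrist camera has in their place "T_tool_cam" (4x4, takes a point from camera to tool coordinates, whose origin is the TCP and whose axes are the tool frame's). Camera axes: x right, y down, z forward; pixel columns grow to the right and rows downward; lengths in mm; the calibration is good to about 2 mm. A picture is of the moment at which its call begins: read the wrist's pose just before it. get_calibration takes no time and is no camera call.
- arm.finish_job(): hands the job in, once; it reports no verdict.
The state is a dict: "clock": time; "qpos": joint angles; "dq": joint speeds; "effort": joint torques, N m; "position": TCP position; "orientation": TCP orientation; "ft_force": force on the tool from outside, world axes, zero at the start; "ft_torque": the same for the moment, N m; "finger_gap": finger opening in mm.
Only numpy, scipy, OpenCV 4.12 (cv2) and the standard library are available. Lean on these libraries where they do the work, as an engineer would, in place of code of your own. Each camera call takes 0.05 s, during which the arm holds its last target. There are 200 camera calls.

TASK

The tilt table will not lock down, because its latch jaw snapped shut while the plate was up. Take the screwdriver from the wooden rack, push its blade straight down through the small round hole in the table's front deck until the hidden pawl trips and the jaw springs open, and stand the screwdriver back in the hole of the rack that it came from. With the jaw open, press the plate down against its spring until it lies level and the catch holds it there; leave the finds around the work as they are.

Things in the scene. Friction and masses are not known exactly. Their poses are not given: they have to be found in the camera images.
- release_hole (a point): centre of the mouth of the access hole: round, 14 mm, in the top of the tilt table's front deck (5 mm thick), open below down to the pawl. The tilt table is a grey metal case 210 x 190 mm, 75 mm high, fixed; deck 72 mm deep along its front, hinged plate behind. Frame: z up, x horizontal from the front towards the hinge, y left along the front edge.
- plate_press (a point): point on top of the hinged plate, on its middle line, 17 mm behind its free front edge; moves with the plate. Plate: aluminium with dark rubber mat, 134 mm deep (x), 186 mm wide (y), hinged along its far edge, 178 mm behind the release hole and 13 mm below the deck's top. When level it is flush with the deck and this point lies 72 mm behind the hole (x of its frame), at its height.
- tilt_plate (a joint): angle of the plate, rad: 0 level, 0.38 fully up, where its spring holds it. With the jaw shut it strikes the jaw and stops at about 0.12. With the jaw open, 8 to 11 N at plate_press take it down; it must go 1 to 2 mm under flush for the catch to snap (its buffers stop it at -0.03, 3 mm under). Caught, it rests at about 0.01.
- latch_jaw (a joint): angle of the latch jaw, a steel fork in the slot under the plate's front edge, rad: 0 shut (as at the start, held by the pawl), 0.87 sprung open. When the plate is pressed down its striker bar turns the open jaw shut again and the pawl then holds it at about 0.
- driver_grip (a point): grip point on the axis of the screwdriver's handle, 34 mm below the handle's top end. Flat screwdriver 204 mm long, 85 g, moulded handle 98 mm long and 27 mm thick at the grip; it stands nearly upright in the rack, blade down, its handle showing 60 mm above the rack's top. Its y axis points along the blade.
- driver_tip (a point): the tip of the screwdriver's blade, 170 mm from driver_grip along the axis. Shank 6 mm thick, blade 8 mm wide and 2 mm thick at the tip, 106 mm from tip to handle.
- rack_hole (a point): centre of the mouth of the rack's bore (29 mm, 36 mm deep, a 17 mm through-hole in its floor) in which the screwdriver stands, tip about 144 mm below the mouth, its handle loosely in the bore. Pale wooden rack, 138 mm long (y of this frame), 62 mm deep, top 148 mm above the table; fixed; a thin pick stands 65 mm along +y, 32 mm above the top.
- dish_a: small white finds dish, 80 x 94 x 18 mm, in front of the tilt table on its left (another such dish stands to its right); origin at the centre of its underside. Bystander.
- release_pawl (a joint): hidden pawl under the hole, rad: 0 at rest (holds the jaw shut), 0.36 its stop. Its arm (18 mm wide along y, 38 mm along x) lies 41 mm below the hole's mouth; pushed 6 to 8 mm down with 3 to 5 N it trips (about 0.25) and the jaw springs open; the stop is 10 mm down. It springs back when let go; the jaw stays open.
- stone: grey-brown river stone, 55 x 57 x 42 mm, behind the rack; origin at the centre of its underside. Bystander.

How it is judged (in metres and radians):
On the way:
1. the blade is down through the access hole and the jaw has sprung open (z of driver_tip in the frame of release_hole below -0.02 m and horizontal distance between driver_tip and release_hole below 0.02 m and value of joint latch_jaw above 0.6 rad), for 0.05 s.
At the end, for the whole second after the job is handed in: The plate lies level (within 0.03 rad) and is held by the shut jaw (jaw angle under 0.1 rad) with nothing pressing it, and the screwdriver stands in the bore of the rack again, its grip point within 15 mm of the bore's axis and its tip more than 138 mm below the bore's mouth (value of joint tilt_plate below 0.03 rad and value of joint latch_jaw below 0.1 rad and horizontal distance between driver_grip and rack_hole below 0.015 m and z of driver_tip in the frame of rack_hole below -0.138 m); the robot touches nothing.
It fails at once if the loose dish or the stone is pushed more than 30 mm (distance of any of dish_a, stone from where it was at the start of the episode above 0.03 m).
It also fails if it takes over 72 s, if anything falls off the work surface, if the arm or the gripper's body presses on something with over 40 N, if the wrist force passes 120 N, or if a joint passes its speed limit or range.

## Working session

There is one attempt and no reset: what is moved stays moved. The work goes in short steps, Python scripts to look and compute and a shell command to move; the robot and the scene stay as the last step left them, time stands still between calls to the robot, and variables do not carry over. Pictures are saved under pics/ and viewed, about 8 in all and at most 12, crops included, and the job is handed in when it is done.

```bash
ls; mkdir -p pics; cat > h.py <<'E'
import numpy as np, cv2
from scipy.spatial.transform import Rotation as Ro
from plant import get_state, cams, arm
def tool():
    s=get_state(); T=np.eye(4); T[:3,:3]=Ro.from_rotvec(s['orientation']).as_matrix(); T[:3,3]=s['position']; return T
def shot(n):
    T=tool(); p,d=cams.capture(n); c=cams.get_calibration(n)
    K=np.array(c['K'])
    if n=='wrist': M=T@np.array(c['T_tool_cam'])
    else:
        R=np.array(c['R']); M=np.eye(4); M[:3,:3]=R.T; M[:3,3]=-R.T@np.array(c['t'])
    return p,d,K,M
def pts(d,K,M):
    v,u=np.mgrid[:480,:640]; P=np.stack([(u-K[0,2])/K[0,0]*d,(v-K[1,2])/K[1,1]*d,d],-1)
    W=P@M[:3,:3].T+M[:3,3]; W[d<=0]=np.nan; return W
def ray(u,v,z,K,M):
    r=M[:3,:3]@np.array([(u-K[0,2])/K[0,0],(v-K[1,2])/K[1,1],1]); return M[:3,3]+r*(z-M[2,3])/r[2]
def to_tool(dw):
    "world shift -> tool axes, m"
    return np.round(tool()[:3,:3].T@np.array(dw)/1000,4)
E
python3 - <<'E'
from h import *
print(get_state(), arm.tip_reach); print(np.round(tool(),3))
for n in ['scene','top']:
    p,d,K,M=shot(n); np.savez(f'{n}.npz',p=p,d=d,K=K,M=M); cv2.imwrite(f'pics/{n}1.png',p[:,:,::-1]); print(n,np.round(M,2).tolist(),K.tolist())
c=cams.get_calibration('wrist');print(c)
E
```

```text
pics
{'clock': 0.0, 'qpos': array([-1.11701259e+00,  8.74712295e-02,  1.75133050e-01,  1.65979268e+00,
        1.33865565e-05,  1.57077717e+00]), 'dq': array([ 0.00041728, -0.00171687, -0.00140756,  0.00085652, -0.00048675,
       -0.00059666]), 'effort': array([ 2.03728094e-03, -5.20386851e+01,  4.64804471e+01,  1.62442907e-02,
        1.16452793e-04,  2.88090272e-07]), 'position': array([ 241.01398043, -494.14586913,  241.57636782]), 'orientation': array([ 1.96966268,  0.45613493, -1.97024323]), 'ft_force': array([ 0.2328557 ,  0.46442569, -0.303099  ]), 'ft_torque': array([-0.01187173,  0.01347235,  0.00948191]), 'finger_gap': 85.76810418674016} 11.0
[[-1.00000e-03  4.38000e-01 -8.99000e-01  2.41014e+02]
 [ 1.00000e-03 -8.99000e-01 -4.38000e-01 -4.94146e+02]
 [-1.00000e+00 -1.00000e-03 -0.00000e+00  2.41576e+02]
 [ 0.00000e+00  0.00000e+00  0.00000e+00  1.00000e+00]]
scene [[-0.47, -0.45, 0.76, -593.1], [-0.88, 0.23, -0.4, 425.34], [0.01, -0.86, -0.5, 845.94], [0.0, 0.0, 0.0, 1.0]] [[591.8281546474412, 0.0, 321.3543110637338], [0.0, 591.8281546474412, 234.2720526363221], [0.0, 0.0, 1.0]]
top [[-0.01, -1.0, 0.09, 409.37], [-1.0, 0.01, -0.0, -130.37], [0.0, -0.09, -1.0, 1149.76], [0.0, 0.0, 0.0, 1.0]] [[569.3731728821723, 0.0, 321.1336494608065], [0.0, 569.3731728821723, 240.95742769058106], [0.0, 0.0, 1.0]]
{'K': array([[390.93935681,   0.        , 324.40001448],
       [  0.        , 390.93935681, 238.76078825],
       [  0.        ,   0.        ,   1.        ]]), 'T_tool_cam': array([[-7.31175747e-04, -3.15840950e-01,  9.48811867e-01,
        -1.31891869e+02],
       [ 9.99999726e-01, -1.22024224e-04,  7.30002779e-04,
         8.82585124e-01],
       [-1.14786740e-04,  9.48812141e-01,  3.15840953e-01,
        -8.05549070e+01],
       [ 0.00000000e+00,  0.00000000e+00,  0.00000000e+00,
         1.00000000e+00]])}
```

View pics/top1.png

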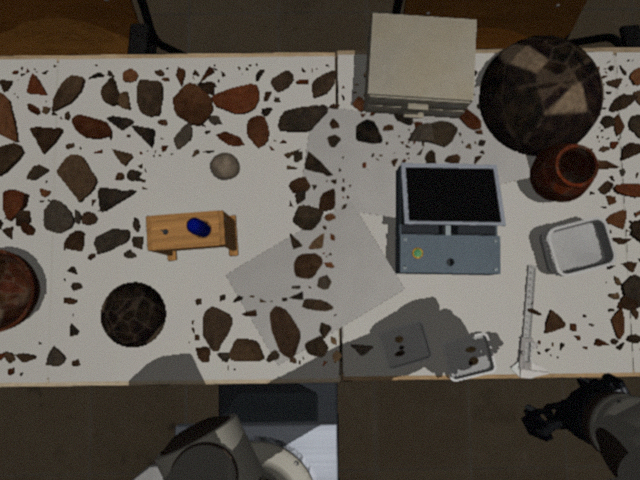

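View pics/scene1.png

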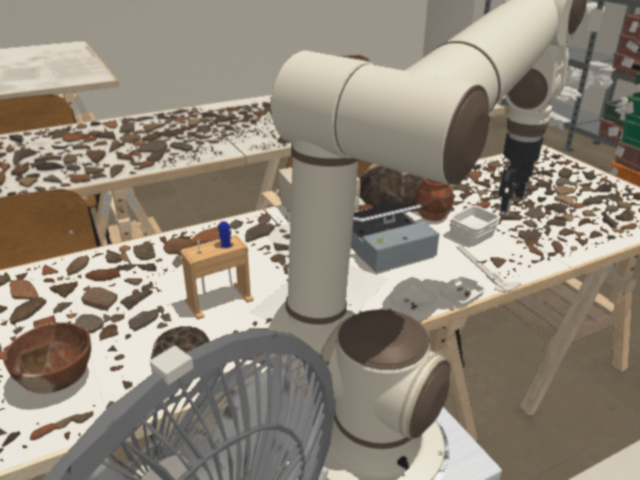

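The top view shows the screwdriver handle at (198,227) on the rack, the pick at (165,232), and the stone at (225,165). The tilt table spans u 397-503, its round hole is at about (450,262), and the dishes are at (405,345) and (470,357). Next I'll measure these.

```bash
python3 - <<'E'
from h import *
z=np.load('top.npz'); p,d,K,M=[z[k] for k in 'pdKM']; W=pts(d,K,M)
hsv=cv2.cvtColor(p,cv2.COLOR_RGB2HSV)
b=cv2.inRange(hsv,(110,150,60),(130,255,255)); v,u=np.nonzero(b[200:250,180:220]); v+=200;u+=180
print('handle px',u.min(),u.max(),v.min(),v.max(),np.nanmedian(W[v,u],0),np.nanpercentile(W[v,u,2],[5,95]))
top=W[v,u][W[v,u,2]>200]; print('handle top',np.nanmean(top,0),len(top))
# hole
g=p[240:275,400:498].mean(2); dk=(g<50).astype(np.uint8)
n,l,s,c=cv2.connectedComponentsWithStats(dk)
for i in range(1,n):
    if s[i,4]>8: print('dark',s[i],c[i]+[400,240],ray(*(c[i]+[400,240]),75,K,M))
print('deck z',np.nanmedian(W[256:270,430:440,2]),np.nanmedian(W[256:270,470:490,2]))
for q in [(405,240),(495,240),(403,268),(495,268),(450,230),(450,175)]: print(q,W[q[1],q[0]])
for q in [(165,232),(150,217),(150,248),(226,212),(225,165),(405,345),(470,357)]: print(q,W[q[1],q[0]])
m=(W[...,2]>140)&(W[...,2]<156); m[:, :140]=0;m[:,245:]=0;m[:200]=0;m[260:]=0
r=cv2.minAreaRect(W[m][:,:2].astype(np.float32)); print('rack',r)
m=(W[...,2]>68)&(W[...,2]<82); m[:, :395]=0;m[:,505:]=0;m[:228]=0;m[280:]=0
r=cv2.minAreaRect(W[m][:,:2].astype(np.float32)); print('deck',r, W[m][:,2].mean())
cr=np.hstack([cv2.resize(p[195:265,140:245],(0,0),fx=4,fy=4,interpolation=2),cv2.resize(p[205:275,395:507],(0,0),fx=4,fy=4,interpolation=2)])
cv2.imwrite('pics/crop1.png',cr[...,::-1]); print(cr.shape)
E
```

```text
handle px 188 201 219 232 [522.42897105  77.88731171 205.29303583] [201.25511882 208.37631302]
handle top [522.4859824   78.24711126 205.32733986] 136
dark [47 19  7  7 31] [450.51612903 261.74193548] [ 462.3248204  -378.16933055   75.        ]
deck z 75.24716041873842 75.09664290507146
(405, 240) [ 504.54369319 -292.97616737   76.44551131]
(495, 240) [ 502.49887418 -463.96690387   74.9419978 ]
(403, 268) [ 451.67130682 -288.08057457   74.70835203]
(495, 268) [ 449.28124107 -460.65303722   78.79570051]
(450, 230) [ 524.40725943 -383.05011207   58.30726662]
(450, 175) [ 626.74744366 -380.57536386   83.98587803]
(165, 232) [517.54959193 141.20503564 150.38083027]
(150, 217) [544.59529387 168.10579963 150.02362908]
(150, 248) [489.85018337 168.23558431 147.07302378]
(226, 212) [ 5.73239494e+02  5.85019764e+01 -3.44321806e-01]
(225, 165) [660.65112933  53.51288122  43.0862528 ]
(405, 345) [ 301.08295412 -298.9214388     1.10448413]
(470, 357) [ 275.86756655 -427.54195065    1.82007464]
rack ((521.7756958007812, 106.054931640625), (62.76513671875, 138.717041015625), 3.6145527362823486)
deck ((478.5537109375, -378.0451354980469), (191.34640502929688, 72.77281188964844), 88.40252685546875) 75.14189100710489
(280, 868, 3)
```

View pics/crop1.png

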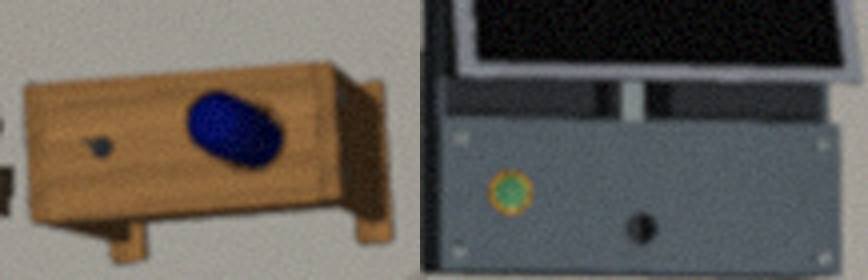

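The crop shows the blue handle leaning slightly, with the hole at crop (641,229). I'll move over the rack and take a closer look there with the wrist camera.

```bash
cat >> h.py <<'E'
def down(phi):
    "tool pointing down, tool y at angle phi (deg) from world x"
    a=np.radians(phi); x=np.array([0,0,-1.]); y=np.array([np.cos(a),np.sin(a),0]); return np.stack([x,y,np.cross(x,y)],1)
def row(pos,R=None):
    T=tool(); R=T[:3,:3] if R is None else R
    t=T[:3,:3].T@(np.array(pos)-T[:3,3])/1000; a=Ro.from_matrix(T[:3,:3].T@R).as_rotvec()/np.radians(6)
    print('row',np.round(t,4).tolist(),np.round(a,3).tolist())
E
python3 - <<'E'
from h import *
row([522,50,345],down(3.6)); row([241,-494,345])
E
```

```text
row [-0.1029, -0.366, -0.4911] [-11.267, -0.007, 0.011]
row [-0.1034, -0.0003, -0.0] [0.0, 0.0, 0.0]
```

```bash
python3 -m jog '[[-0.05,0,0,0,0,0],[-0.103,-0.02,-0.03,-1,0,0],[-0.103,-0.366,-0.491,-11.27,0,0],[-0.103,-0.366,-0.491,-11.27,0,0],[-0.103,-0.366,-0.491,-11.27,0,0],[-0.103,-0.366,-0.491,-11.27,0,0],[-0.103,-0.366,-0.491,-11.27,0,0],[-0.103,-0.366,-0.491,-11.27,0,0],[-0.103,-0.366,-0.491,-11.27,0,0],[-0.103,-0.366,-0.491,-11.27,0,0],[-0.103,-0.366,-0.491,-11.27,0,0],[-0.103,-0.366,-0.491,-11.27,0,0],[-0.103,-0.366,-0.491,-11.27,0,0],[-0.103,-0.366,-0.491,-11.27,0,0],[-0.103,-0.366,-0.491,-11.27,0,0],[-0.103,-0.366,-0.491,-11.27,0,0],[-0.103,-0.366,-0.491,-11.27,0,0],[-0.103,-0.366,-0.491,-11.27,0,0],[-0.103,-0.366,-0.491,-11.27,0,0],[-0.103,-0.366,-0.491,-11.27,0,0]]' 0.7 
python3 - <<'E'
from h import *
print(tool().round(3))
p,d,K,M=shot('wrist'); np.savez('w1.npz',p=p,d=d,K=K,M=M); cv2.imwrite('pics/w1.png',p[:,:,::-1]); print(get_state()['clock'])
W=pts(d,K,M); b=cv2.inRange(cv2.cvtColor(p,cv2.COLOR_RGB2HSV),(110,120,40),(130,255,255))>0
P=W[b]; P=P[np.isfinite(P[:,0])]
for z in range(150,212,8):
    q=P[abs(P[:,2]-z)<4]
    if len(q)>5: print(z,len(q),q[:,:2].min(0),q[:,:2].max(0),q[:,:2].mean(0))
m=(W[...,2]>138)&(W[...,2]<158)&(~b); print(cv2.minAreaRect(W[m][:,:2].astype(np.float32)))
E
```

```text
clock: 2.1
position: [521.8, 49.2, 345.6]
orientation: [1.164, 1.238, -1.163]
ft_force: [-0.6, 0.2, -0.7]
finger_gap: 59.7
[[ 1.00000e-03  9.98000e-01  6.20000e-02  5.21763e+02]
 [ 0.00000e+00  6.20000e-02 -9.98000e-01  4.92040e+01]
 [-1.00000e+00  1.00000e-03 -0.00000e+00  3.45606e+02]
 [ 0.00000e+00  0.00000e+00  0.00000e+00  1.00000e+00]]
2.15
190 7 [518.77454847  90.89098427] [528.9630922   92.22783943] [523.90893562  91.74109591]
198 144 [511.58043063  66.83460795] [535.36056587  92.31702732] [523.05340843  86.30781279]
206 830 [512.26717414  66.97515715] [535.08333495  90.6926214 ] [523.56516831  79.54426131]
((521.3074951171875, 106.07402038574219), (62.132591247558594, 137.97525024414062), 3.661278486251831)
```

View pics/w1.png

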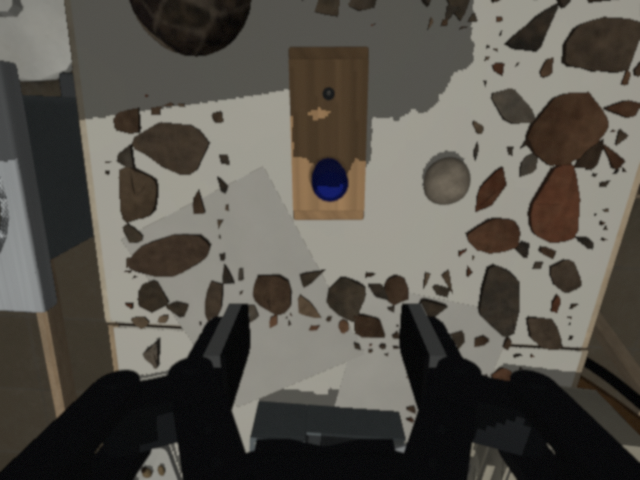

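The wrist view shows the handle top at (330,180), the pick at (328,93), and the stone well clear at (446,178). Next I'll work out the lean and the bore centre.

```bash
python3 - <<'E'
from h import *
z=np.load('w1.npz'); K,M=z['K'],z['M']
print('pick',ray(328,93,180,K,M))
z=np.load('top.npz'); p,K,M=z['p'],z['K'],z['M']
print('pick top cam',ray(164,231,164,K,M))
b=cv2.inRange(cv2.cvtColor(p,cv2.COLOR_RGB2HSV),(108,80,0),(135,255,255)); b[:, :175]=0;b[:,225:]=0;b[:205]=0;b[250:]=0
v,u=np.nonzero(b); print(u.min(),u.max(),v.min(),v.max()); (cx,cy),(w,h),a=cv2.minAreaRect(np.c_[u,v].astype(np.float32)); print(cx,cy,w,h,a)
for q in [(u.max(),cy),(cx,v.max())]: print(q,ray(*q,148,K,M))
c=np.array(ray(cx,cy,178,K,M)); print('mid',c)
E
```

```text
pick [518.62126503 139.7001013  180.        ]
pick top cam [517.84688296 139.26227997 164.        ]
187 209 218 235
198.03451538085938 227.08624267578125 23.241243362426758 14.312403678894043 23.198591232299805
(np.int64(209), 227.08624267578125) [525.5603112   64.15620032 148.        ]
(198.03451538085938, np.int64(235)) [511.73441056  83.4597757  148.        ]
mid [522.31963104  77.14024813 178.        ]
```

```bash
python3 - <<'E'
from h import *
R=down(3.6); a=np.array([-0.01,-0.058,-1]); a/=np.linalg.norm(a)
rot,_=Ro.align_vectors([a],[[0,0,-1.]]); Rt=rot.as_matrix()@R
row([523.2,77,255],Rt); row([523.2,76.9,170],Rt)
E
```

```text
row [0.0905, 0.003, -0.0275] [-0.005, -0.546, -0.134]
row [0.1755, 0.003, -0.0274] [-0.005, -0.546, -0.134]
```

```bash
python3 -m jog '[[0.04,0.003,-0.027,0,-0.55,-0.13],[0.09,0.003,-0.0275,0,-0.55,-0.13],[0.1,0.003,-0.0275,0,-0.55,-0.13],[0.14,0.003,-0.0275,0,-0.55,-0.13],[0.175,0.003,-0.0275,0,-0.55,-0.13],[0.175,0.003,-0.0275,0,-0.55,-0.13],[0.175,0.003,-0.0275,0,-0.55,-0.13]]' 0.7
python3 -m jog '[[0,0,0,0,0,0],[0,0,0,0,0,0],[0,0,0,0,0,0],[0,0,0,0,0,0],[0,0,0,0,0,0],[0,0,0,0,0,0]]' 0.1 60
```

```text
clock: 2.85
position: [523.7, 77.1, 172.6]
orientation: [1.116, 1.203, -1.197]
ft_force: [-0.4, -0.8, 0.5]
finger_gap: 60.3
clock: 3.45
position: [524.0, 77.6, 172.2]
orientation: [1.116, 1.202, -1.196]
ft_force: [-0.2, 1.7, 7.5]
finger_gap: 25.9
```

```bash
python3 -m jog '[[-0.01,0,0,0,0,0],[-0.025,0,0,0,0,0],[-0.04,0,0,0,0,0],[-0.06,0,0,0,0,0],[-0.09,0,0,0,0,0],[-0.12,0,0,0,0,0],[-0.15,0,0,0,0,0],[-0.18,0,0,0,0,0],[-0.19,0,0,0,0,0],[-0.19,0,0,0,0.55,0.13],[-0.19,0,0,0,0.55,0.13],[-0.19,0,0,0,0.55,0.13]]'
python3 - <<'E'
from h import *
print(tool().round(3))
p,d,K,M=shot('wrist'); np.savez('w2.npz',p=p,d=d,K=K,M=M); cv2.imwrite('pics/w2.png',p[:,:,::-1]); print(get_state()['clock'])
row([462.3,-378.2,275],down(-1.6)); row([462.3,-378.2,345],down(-1.6))
E
```

```text
clock: 4.65
position: [524.9, 88.2, 360.2]
orientation: [1.162, 1.237, -1.164]
ft_force: [0.2, 0.1, -1.1]
finger_gap: 25.8
[[-0.00000e+00  9.98000e-01  6.20000e-02  5.24935e+02]
 [-1.00000e-03  6.20000e-02 -9.98000e-01  8.81930e+01]
 [-1.00000e+00 -0.00000e+00  1.00000e-03  3.60206e+02]
 [ 0.00000e+00  0.00000e+00  0.00000e+00  1.00000e+00]]
4.7
row [0.0856, -0.0918, 0.4616] [0.867, 0.013, 0.007]
row [0.0156, -0.0918, 0.4617] [0.867, 0.013, 0.007]
```

View pics/w2.png

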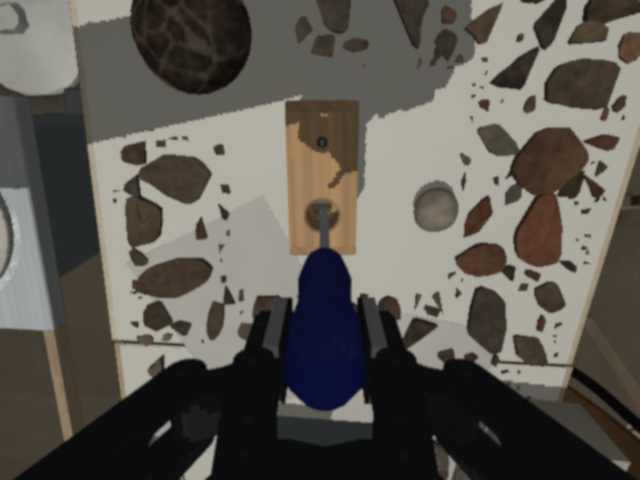

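The wrist view shows the driver held in the gripper, its tip at about (323,204). The empty bore is at (321,214).

```bash
python3 - <<'E'
from h import *
z=np.load('w2.npz'); p,d,K,M=[z[k] for k in 'pdKM']
cv2.imwrite('pics/w2c.png',cv2.resize(p[180:260,270:370],(0,0),fx=7,fy=7,interpolation=2)[...,::-1])
W=pts(d,K,M); T=tool(); L=(W-T[:3,3])@T[:3,:3]
for v in range(200,250,4): print(v,[L[v,u].round(0).tolist() for u in (321,323,325)])
E
```

```text
200 [[358.0, -4.0, 31.0], [359.0, -2.0, 31.0], [359.0, 1.0, 32.0]]
204 [[351.0, -4.0, 35.0], [351.0, -2.0, 35.0], [352.0, 1.0, 35.0]]
208 [[168.0, -3.0, -5.0], [161.0, -1.0, -7.0], [161.0, 0.0, -7.0]]
212 [[153.0, -3.0, -6.0], [149.0, -1.0, -7.0], [150.0, 0.0, -7.0]]
216 [[142.0, -3.0, -6.0], [140.0, -1.0, -6.0], [139.0, 0.0, -7.0]]
220 [[132.0, -3.0, -6.0], [131.0, -1.0, -6.0], [129.0, 0.0, -6.0]]
224 [[124.0, -2.0, -5.0], [120.0, -1.0, -6.0], [120.0, 0.0, -6.0]]
228 [[114.0, -2.0, -5.0], [112.0, -1.0, -6.0], [111.0, 0.0, -6.0]]
232 [[106.0, -2.0, -5.0], [104.0, -1.0, -6.0], [103.0, 0.0, -6.0]]
236 [[98.0, -2.0, -5.0], [97.0, -1.0, -5.0], [97.0, 0.0, -5.0]]
240 [[90.0, -2.0, -5.0], [90.0, -1.0, -5.0], [89.0, 0.0, -5.0]]
244 [[83.0, -2.0, -5.0], [82.0, -1.0, -5.0], [nan, nan, nan]]
248 [[56.0, -2.0, -12.0], [54.0, -1.0, -13.0], [55.0, 0.0, -13.0]]
```

View pics/w2c.png

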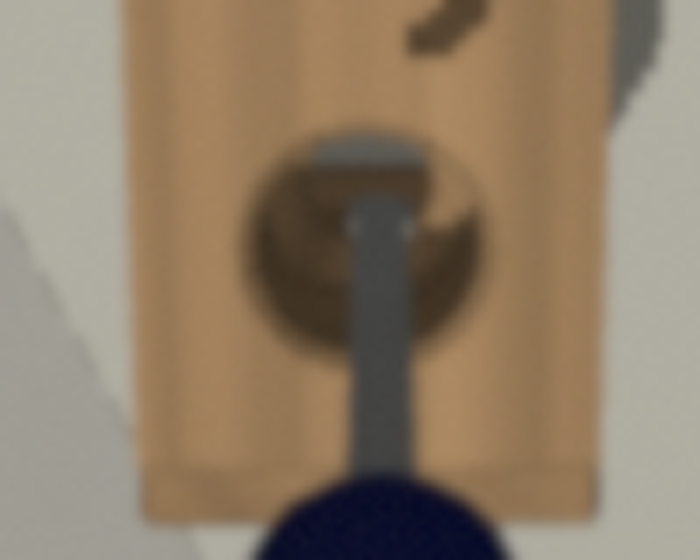

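```bash
python3 - <<'E'
from h import *
z=np.load('w2.npz'); p,d,K,M=[z[k] for k in 'pdKM']
print('bore',ray(321.7,215,148,K,M)); T=tool(); print('tip',ray(324.3,208.3,360.2-168,K,M))
E
python3 -m jog '[[0,-0.004,0.02,0,-0.22,0],[0,-0.01,0.06,0.2,-0.22,0],[0,-0.02,0.107,0.4,-0.22,0],[0,-0.03,0.155,0.6,-0.22,0],[0,-0.04,0.203,0.87,-0.22,0],[0,-0.05,0.251,0.87,-0.22,0],[0,-0.06,0.299,0.87,-0.22,0],[0,-0.07,0.347,0.87,-0.22,0],[0.01,-0.08,0.395,0.87,-0.22,0],[0.02,-0.09,0.435,0.87,-0.22,0],[0.04,-0.092,0.46,0.87,-0.22,0],[0.057,-0.092,0.4616,0.87,-0.22,0],[0.057,-0.092,0.4616,0.87,-0.22,0],[0.057,-0.092,0.4616,0.87,-0.22,0],[0.057,-0.092,0.4616,0.87,-0.22,0]]'
python3 - <<'E'
from h import *
print(tool().round(3))
p,d,K,M=shot('wrist'); np.savez('w3.npz',p=p,d=d,K=K,M=M,T=tool()); cv2.imwrite('pics/w3.png',cv2.resize(p[130:290,230:420],(0,0),fx=4,fy=3.7,interpolation=2)[:,:,::-1]); print(get_state()['clock'])
E
```

```text
bore [523.0099285   75.90719309 148.        ]
tip [524.31655589  93.34915288 192.2       ]
clock: 6.2
position: [462.5, -377.5, 304.4]
orientation: [1.212, 1.177, -1.239]
ft_force: [0.6, 0.6, -1.3]
finger_gap: 26.0
[[ 1.00000e-03  1.00000e+00 -2.70000e-02  4.62515e+02]
 [-2.40000e-02 -2.70000e-02 -9.99000e-01 -3.77506e+02]
 [-1.00000e+00  2.00000e-03  2.40000e-02  3.04387e+02]
 [ 0.00000e+00  0.00000e+00  0.00000e+00  1.00000e+00]]
6.25
```

View pics/w3.png

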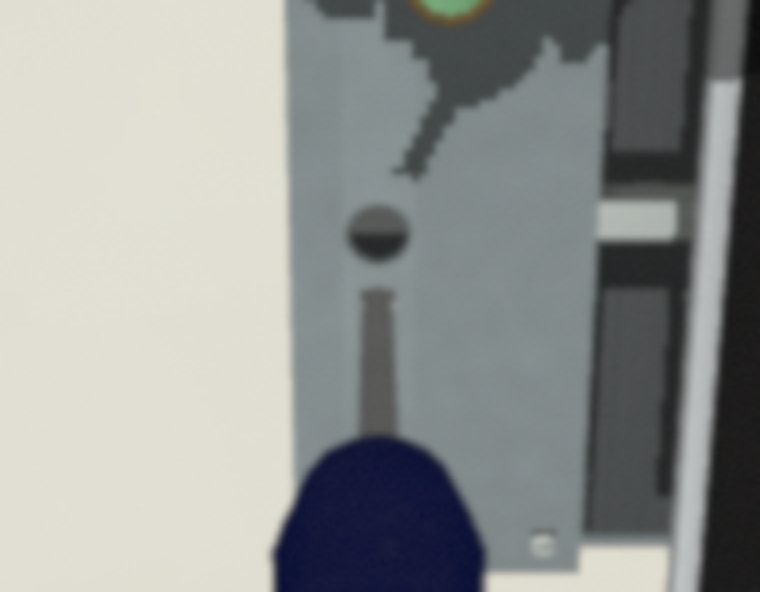

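The hole is at px (324.5,193.2) and the blade tip at (324.3,208.6).

```bash
python3 - <<'E'
from h import *
z=np.load('w3.npz'); p,d,K,M,T=[z[k] for k in 'pdKMT']
h=ray(324.5,193.2,75,K,M); R=T[:3,:3]
W=pts(d,K,M); print('deck z by depth',np.nanmedian(W[180:190,330:345,2]))
r=M[:3,:3]@np.array([(324.25-K[0,2])/K[0,0],(208.9-K[1,2])/K[1,1],1]); 
for tx in (164,168,172):
    s=(tx-R[:,0]@(M[:3,3]-T[:3,3]))/(R[:,0]@r); t=M[:3,3]+s*r; print(tx,'hole',h.round(1),'tip',t.round(1),(R.T@(t-T[:3,3])).round(1))
L=(W-T[:3,3])@R
for v in range(206,236,4): print(v,L[v,324].round(1))
E
```

```text
deck z by depth 75.34964393008215
164 hole [ 463.  -378.4   75. ] tip [ 462.7 -375.6  140.4] [164.   -0.4  -5.9]
168 hole [ 463.  -378.4   75. ] tip [ 462.7 -376.7  136.4] [168.   -0.4  -4.9]
172 hole [ 463.  -378.4   75. ] tip [ 462.7 -377.8  132.4] [172.   -0.4  -3.9]
206 [228.6  -0.7   7.5]
210 [155.1  -0.6  -7.3]
214 [145.6  -0.6  -6.7]
218 [133.9  -0.5  -6.9]
222 [124.4  -0.5  -6.6]
226 [115.4  -0.5  -6.5]
230 [107.7  -0.5  -6.1]
234 [100.3  -0.5  -5.8]
```

```bash
python3 -m jog '[[0,0,0.0016,0,0,0],[0.02,0,0.0011,0,0,0],[0.04,0,0.0006,0,0,0],[0.055,0,0.0003,0,0,0],[0.065,0,0,0,0,0],[0.075,0,-0.0002,0,0,0],[0.085,0,-0.0004,0,0,0],[0.095,0,-0.0007,0,0,0],[0.095,0,-0.0007,0,0,0]]'
python3 - <<'E'
from h import *
s=get_state(); print(s['ft_force'],s['finger_gap'])
p,d,K,M=shot('wrist'); np.savez('w4.npz',p=p,d=d,K=K,M=M,T=tool()); cv2.imwrite('pics/w4.png',cv2.resize(p[150:290,220:450],(0,0),fx=3.4,fy=3.4,interpolation=2)[:,:,::-1])
E
```

```text
clock: 7.15
position: [462.2, -379.1, 206.5]
orientation: [1.213, 1.18, -1.24]
ft_force: [0.7, 0.3, -1.5]
finger_gap: 25.6
[ 0.65292279  0.31275169 -1.54328659] 25.625000232775875
```

View pics/w4.png

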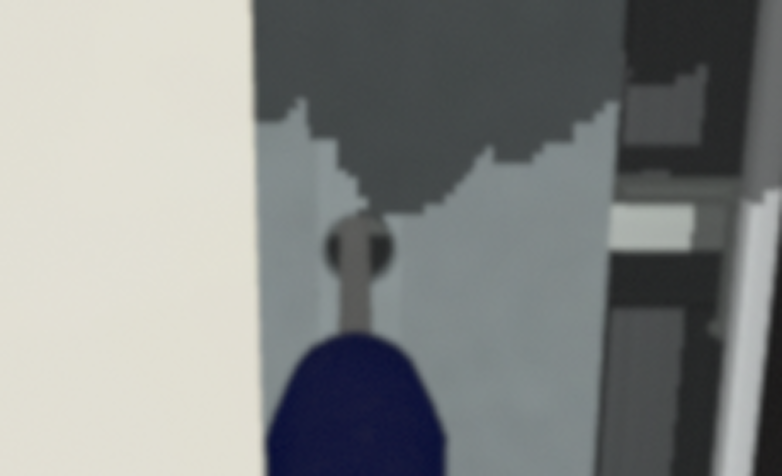

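The blade is in the hole near its centre, with no contact force. Next I push down in small rows.

```bash
cat > st.sh <<'E'
python3 -c "
from h import *
s=get_state(); print(s['clock'],s['position'].round(2),s['ft_force'].round(2),s['ft_torque'].round(2))"
E
python3 -m jog '[[0.002,0.0008,0,0,0,0],[0.004,0.0008,-0.0001,0,0,0],[0.006,0.0008,-0.0001,0,0,0],[0.006,0.0008,-0.0001,0,0,0]]'; bash st.sh
python3 -m jog '[[0.002,0,0,0,0,0],[0.004,0,-0.0001,0,0,0],[0.004,0,-0.0001,0,0,0]]'; bash st.sh
python3 -m jog '[[0.002,0,0,0,0,0],[0.003,0,0,0,0,0],[0.003,0,0,0,0,0]]'; bash st.sh
```

```text
clock: 7.6
position: [463.1, -379.6, 202.5]
orientation: [1.213, 1.178, -1.24]
ft_force: [-2.2, -0.2, 4.9]
finger_gap: 25.8
7.6 [ 463.09 -379.6   202.5 ] [-2.25 -0.18  4.91] [-0.01  0.84  0.  ]
clock: 7.9
position: [462.9, -379.5, 198.1]
orientation: [1.213, 1.178, -1.241]
ft_force: [-2.7, -0.5, 4.6]
finger_gap: 26.0
7.9 [ 462.93 -379.54  198.12] [-2.73 -0.55  4.64] [-0.04  1.   -0.01]
clock: 8.2
position: [462.9, -379.6, 195.5]
orientation: [1.212, 1.178, -1.241]
ft_force: [-4.3, 0.9, 6.7]
finger_gap: 25.7
8.2 [ 462.87 -379.65  195.46] [-4.33  0.85  6.7 ] [ 0.11  1.85 -0.  ]
```

```bash
python3 -m jog '[[0.001,-0.0008,0,0,0,0],[0.002,-0.0008,0,0,0,0],[0.002,-0.0008,0,0,0,0]]'; bash st.sh
python3 - <<'E'
from h import *
p,d,K,M=shot('wrist'); np.savez('w5.npz',p=p,d=d,K=K,M=M,T=tool()); cv2.imwrite('pics/w5.png',cv2.resize(p[150:290,220:450],(0,0),fx=3.4,fy=3.4,interpolation=2)[:,:,::-1])
E
```

```text
clock: 8.5
position: [462.4, -379.9, 194.9]
orientation: [1.212, 1.176, -1.24]
ft_force: [-4.9, 0.2, 14.1]
finger_gap: 25.7
8.5 [ 462.44 -379.94  194.88] [-4.94  0.23 14.13] [ 0.15  1.9  -0.06]
```

View pics/w5.png

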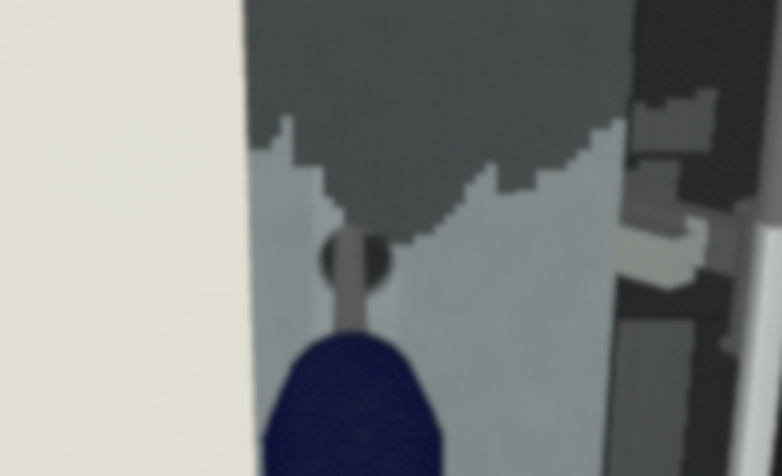

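The jaw fork at right has swung to a new hooked shape and the pawl stop was felt (about 15 N), so the jaw has sprung open. I'll withdraw and go back above the rack.

```bash
python3 -m jog '[[-0.01,0,0.0002,0,0,0],[-0.03,0,0.0007,0,0,0],[-0.06,0,0.0014,0,0,0],[-0.09,0,0.0022,0,0,0],[-0.12,0,0.0029,0,0,0],[-0.15,0,0.0036,0,0,0],[-0.172,0,0.0041,0,0,0],[-0.172,0,0.0041,0,0,0]]'
python3 - <<'E'
from h import *
T=tool(); print(T.round(3)); Rz=Ro.from_euler('z',5.2,degrees=True).as_matrix()
row([523,76,368],Rz@T[:3,:3])
E
```

```text
clock: 9.35
position: [463.2, -379.9, 367.8]
orientation: [1.213, 1.174, -1.238]
ft_force: [0.5, -0.1, -0.2]
finger_gap: 26.2
[[ 5.00000e-03  1.00000e+00 -2.80000e-02  4.63171e+02]
 [-2.50000e-02 -2.80000e-02 -9.99000e-01 -3.79864e+02]
 [-1.00000e+00  5.00000e-03  2.50000e-02  3.67836e+02]
 [ 0.00000e+00  0.00000e+00  0.00000e+00  1.00000e+00]]
row [-0.0114, 0.0472, -0.4572] [-0.866, 0.005, 0.022]
```

```bash
python3 -m jog '[[0,0.002,-0.02,0,0,0],[-0.001,0.006,-0.06,-0.2,0,0],[-0.002,0.01,-0.105,-0.4,0,0],[-0.003,0.015,-0.15,-0.6,0,0],[-0.004,0.02,-0.195,-0.87,0,0],[-0.005,0.025,-0.24,-0.87,0,0],[-0.006,0.03,-0.285,-0.87,0,0],[-0.008,0.035,-0.33,-0.87,0,0],[-0.01,0.04,-0.375,-0.87,0,0],[-0.011,0.045,-0.42,-0.87,0,0],[-0.0114,0.0472,-0.445,-0.87,0,0],[-0.0114,0.0472,-0.457,-0.87,0,0],[-0.0114,0.0472,-0.457,-0.87,0,0],[-0.0114,0.0472,-0.457,-0.87,0,0]]'
python3 - <<'E'
from h import *
print(tool().round(3))
p,d,K,M=shot('wrist'); np.savez('w6.npz',p=p,d=d,K=K,M=M,T=tool()); cv2.imwrite('pics/w6.png',cv2.resize(p[170:270,265:375],(0,0),fx=7,fy=6,interpolation=2)[:,:,::-1]); print(get_state()['clock'])
E
```

```text
clock: 10.75
position: [522.2, 75.4, 365.5]
orientation: [1.145, 1.222, -1.174]
ft_force: [0.7, -1.0, -0.5]
finger_gap: 25.8
[[-0.00000e+00  9.98000e-01  6.30000e-02  5.22218e+02]
 [-2.30000e-02  6.30000e-02 -9.98000e-01  7.53750e+01]
 [-1.00000e+00 -2.00000e-03  2.30000e-02  3.65493e+02]
 [ 0.00000e+00  0.00000e+00  0.00000e+00  1.00000e+00]]
10.8
```

View pics/w6.png

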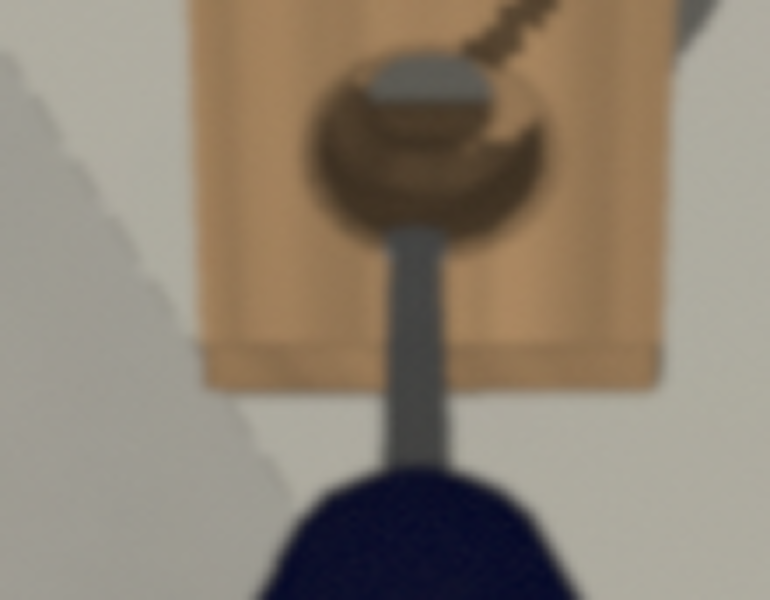

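```bash
python3 - <<'E'
from h import *
z=np.load('w6.npz'); p,d,K,M,T=[z[k] for k in 'pdKMT']; R=T[:3,:3]
print('bore',ray(326.4,195,148,K,M).round(1))
def cast(u,v,tx):
    r=M[:3,:3]@np.array([(u-K[0,2])/K[0,0],(v-K[1,2])/K[1,1],1]); s=(tx-R[:,0]@(M[:3,3]-T[:3,3]))/(R[:,0]@r); return M[:3,3]+s*r
print('tip',cast(324.4,208.6,170).round(1))
L=(pts(d,K,M)-T[:3,3])@R
for v in (212,218,224,230,236,242): print(v,L[v,324].round(1))
b=cv2.inRange(cv2.cvtColor(p,cv2.COLOR_RGB2HSV),(110,120,20),(130,255,255))>0
# handle mid at various depth rows
for v in (260,280,300,320,340): u=np.nonzero(b[v])[0]; print(v,u.min(),u.max(),L[v,(u.min()+u.max())//2].round(1))
E
```

```text
bore [523.5  75.9 148. ]
tip [521.7  76.1 195.7]
212 [150.1  -0.5  -7.5]
218 [134.7  -0.5  -7.1]
224 [120.3  -0.5  -6.9]
230 [108.2  -0.5  -6.5]
236 [96.3 -0.5 -6.3]
242 [85.3 -0.4 -6.1]
260 308 341 [ 35.3  -0.4 -14.6]
280 300 349 [ 16.8  -0.3 -13. ]
300 300 349 [ -4.   -0.3 -14.5]
320 290 359 [-17.8  -0.3 -14.3]
340 287 362 [-28.4  -0.3 -13.6]
```

```bash
python3 -m jog '[[0,0.0016,0,0,0,0],[0.03,0.0016,-0.0007,0,0,0],[0.05,0.0016,-0.0012,0,0,0],[0.07,0.0017,-0.0016,0,0,0],[0.085,0.0017,-0.002,0,0,0],[0.1,0.0018,-0.0023,0,0,0],[0.12,0.0018,-0.0028,0,0,0],[0.135,0.0019,-0.0031,0,0,0],[0.135,0.0019,-0.0031,0,0,0]]'; bash st.sh
python3 -m jog '[[0.005,0,-0.0001,0,0,0],[0.01,0,-0.0002,0,0,0],[0.015,0,-0.0003,0,0,0],[0.02,0,-0.0005,0,0,0],[0.02,0,-0.0005,0,0,0]]'; bash st.sh
python3 -m jog '[[0.005,0,-0.0001,0,0,0],[0.01,0,-0.0002,0,0,0],[0.01,0,-0.0002,0,0,0]]'; bash st.sh
```

```text
clock: 11.7
position: [523.4, 75.0, 229.0]
orientation: [1.145, 1.223, -1.177]
ft_force: [-0.4, -0.4, 0.1]
finger_gap: 26.0
11.7 [523.38  74.98 228.99] [-0.4  -0.4   0.07] [ 0.03 -0.   -0.02]
clock: 12.2
position: [523.8, 76.1, 210.2]
orientation: [1.145, 1.222, -1.174]
ft_force: [0.5, -0.9, -1.0]
finger_gap: 26.0
12.2 [523.8   76.09 210.21] [ 0.49 -0.94 -0.96] [ 0.02  0.03 -0.03]
clock: 12.5
position: [523.7, 76.1, 200.0]
orientation: [1.145, 1.222, -1.174]
ft_force: [0.3, 0.3, -1.8]
finger_gap: 26.3
12.5 [523.72  76.08 200.04] [ 0.31  0.35 -1.8 ] [-0.03 -0.02 -0.03]
```

```bash
python3 -m jog '[[0.005,0,-0.0001,0,0,0],[0.01,0,-0.0002,0,0,0],[0.01,0,-0.0002,0,0,0]]'; bash st.sh
python3 -m jog '[[0.004,0,-0.0001,0,0,0],[0.008,0,-0.0002,0,0,0],[0.008,0,-0.0002,0,0,0]]'; bash st.sh
python3 -m jog '[[0.002,0,0,0,0,0],[0.004,0,-0.0001,0,0,0],[0.004,0,-0.0001,0,0,0]]'; bash st.sh
```

```text
clock: 12.8
position: [523.7, 76.0, 190.0]
orientation: [1.145, 1.222, -1.175]
ft_force: [0.0, 0.5, -1.0]
finger_gap: 26.0
12.8 [523.69  76.   189.98] [ 0.01  0.47 -0.98] [ 0.02 -0.01 -0.05]
clock: 13.1
position: [523.8, 76.0, 182.2]
orientation: [1.145, 1.222, -1.174]
ft_force: [-0.3, -0.1, -0.8]
finger_gap: 26.5
13.1 [523.75  76.03 182.2 ] [-0.34 -0.14 -0.77] [-0.04 -0.03 -0.01]
clock: 13.4
position: [523.9, 76.1, 178.6]
orientation: [1.145, 1.222, -1.174]
ft_force: [0.5, -0.4, -1.1]
finger_gap: 26.2
13.4 [523.9   76.05 178.62] [ 0.55 -0.39 -1.12] [0.01 0.03 0.03]
```

```bash
python3 -m jog '[[0.002,0,0,0,0,0],[0.0035,0,-0.0001,0,0,0],[0.0035,0,-0.0001,0,0,0]]'; bash st.sh
python3 -m jog '[[0,0,0,0,0,0],[0,0,0,0,0,0],[0,0,0,0,0,0],[0,0,0,0,0,0]]' 0.7; bash st.sh
python3 -m jog '[[-0.01,0,0,0,0,0],[-0.03,0,0,0,0,0],[-0.06,0,0.0014,0,0,0],[-0.1,0,0.0023,0,0,0],[-0.14,0,0.0032,0,0,0],[-0.17,0,0.0039,0,0,0],[-0.17,0,0.035,0,0.23,0],[-0.17,0,0.035,0,0.23,0]]'
python3 - <<'E'
from h import *
print(tool().round(3))
p,d,K,M=shot('wrist'); np.savez('w7.npz',p=p,d=d,K=K,M=M,T=tool()); print(get_state()['clock'])
W=pts(d,K,M); b=cv2.inRange(cv2.cvtColor(p,cv2.COLOR_RGB2HSV),(110,120,20),(130,255,255))>0
P=W[b]; P=P[P[:,2]>150]; print(len(P),np.percentile(P[:,2],[5,50,95,99]))
q=P[P[:,2]>np.percentile(P[:,2],95)-6]; print('top',(q.min(0)+q.max(0))/2,q.max(0)-q.min(0))
z=75; row([534,-380,180],down(-1.6)); row([534,-380,345],down(-1.6))
E
```

```text
clock: 13.7
position: [523.9, 76.1, 175.1]
orientation: [1.145, 1.222, -1.174]
ft_force: [0.1, -0.2, -1.1]
finger_gap: 26.4
13.7 [523.87  76.09 175.12] [ 0.11 -0.24 -1.07] [-0.02  0.   -0.  ]
clock: 14.1
position: [524.0, 76.1, 175.5]
orientation: [1.146, 1.222, -1.173]
ft_force: [-0.1, -0.3, 0.5]
finger_gap: 59.7
14.1 [524.04  76.1  175.55] [-0.07 -0.31  0.48] [ 0.01 -0.02 -0.03]
clock: 14.9
position: [526.5, 43.1, 348.0]
orientation: [1.165, 1.237, -1.162]
ft_force: [0.6, -0.4, 0.1]
finger_gap: 59.7
[[ 2.00000e-03  9.98000e-01  6.10000e-02  5.26525e+02]
 [ 1.00000e-03  6.10000e-02 -9.98000e-01  4.31080e+01]
 [-1.00000e+00  2.00000e-03 -1.00000e-03  3.47993e+02]
 [ 0.00000e+00  0.00000e+00  0.00000e+00  1.00000e+00]]
14.95
1212 [176.16345167 204.60255997 207.18241951 207.68308076]
top [524.13889899  72.02412174 204.66567232] [23.94367525 23.9916206   6.92618419]
row [0.1667, -0.0182, 0.4238] [0.85, -0.01, -0.002]
row [0.0017, -0.0182, 0.4237] [0.85, -0.01, -0.002]
```

The driver's top is back at z≈207, as it was at the start, and within about 4 mm of the bore's centre. Next I close the fingers and press the plate.

```bash
python3 -m jog '[[0,0,0.04,0,0,0],[0,-0.001,0.09,0.2,0,0],[0,-0.002,0.14,0.4,0,0],[0,-0.003,0.19,0.6,0,0],[0,-0.004,0.24,0.85,0,0],[0,-0.005,0.29,0.85,0,0],[0,-0.006,0.34,0.85,0,0],[0.02,-0.007,0.39,0.85,0,0],[0.05,-0.0074,0.42,0.85,0,0],[0.1,-0.0074,0.424,0.85,0,0],[0.15,-0.0074,0.424,0.85,0,0],[0.18,-0.0074,0.424,0.85,0,0],[0.18,-0.0074,0.424,0.85,0,0],[0.18,-0.0074,0.424,0.85,0,0]]' 0
python3 - <<'E'
from h import *
print(tool().round(3), get_state()['ft_force'],get_state()['finger_gap'])
p,d,K,M=shot('wrist'); np.savez('w8.npz',p=p,d=d,K=K,M=M,T=tool()); W=pts(d,K,M); cv2.imwrite('pics/w8.png',p[:,:,::-1])
row([545,-380.7,165],down(-1.6))
E
```

```text
clock: 16.35
position: [545.5, -377.9, 166.7]
orientation: [1.228, 1.199, -1.228]
ft_force: [-0.6, -0.5, 0.7]
finger_gap: 0.1
[[-1.00000e-03  1.00000e+00 -2.50000e-02  5.45458e+02]
 [ 1.00000e-03 -2.50000e-02 -1.00000e+00 -3.77851e+02]
 [-1.00000e+00 -1.00000e-03 -1.00000e-03  1.66669e+02]
 [ 0.00000e+00  0.00000e+00  0.00000e+00  1.00000e+00]] [-0.62569075 -0.51746281  0.71482502] 0.08369566460131542
row [0.0032, -0.001, 0.0024] [0.024, 0.004, -0.009]
```

View pics/w8.png

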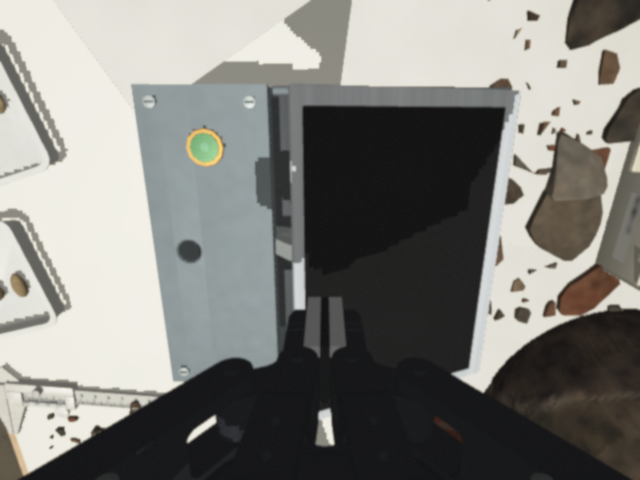

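Closed fingers are over the plate just behind its front edge, with nothing in the way. Pressing down, starting with a fast stretch and then slow steps.

```bash
python3 -m jog '[[0.015,0,0.0024,0,0,0],[0.03,0,0.0024,0,0,0],[0.04,0,0.0024,0,0,0],[0.05,0,0.0024,0,0,0],[0.06,0,0.0024,0,0,0],[0.068,0,0.0024,0,0,0],[0.068,0,0.0024,0,0,0]]'; bash st.sh
python3 -m jog '[[0.004,0,0,0,0,0],[0.008,0,0,0,0,0],[0.008,0,0,0,0,0]]'; bash st.sh
```

```text
clock: 17.1
position: [544.7, -380.9, 97.2]
orientation: [1.228, 1.198, -1.23]
ft_force: [-2.5, -2.0, 4.4]
finger_gap: 0.2
17.1 [ 544.69 -380.92   97.2 ] [-2.51 -2.    4.38] [-0.09  0.53 -0.01]
clock: 17.4
position: [544.7, -381.1, 90.2]
orientation: [1.228, 1.198, -1.23]
ft_force: [-4.0, -0.2, 8.1]
finger_gap: 0.1
17.4 [ 544.69 -381.06   90.15] [-3.96 -0.21  8.14] [-0.06  0.91 -0.01]
```

```bash
python3 -m jog '[[0.002,0,0,0,0,0],[0.004,0,0,0,0,0],[0.004,0,0,0,0,0]]'; bash st.sh
python3 -m jog '[[0.001,0,0,0,0,0],[0.002,0,0,0,0,0],[0.002,0,0,0,0,0]]'; bash st.sh
python3 -m jog '[[0.001,0,0,0,0,0],[0.002,0,0,0,0,0],[0.002,0,0,0,0,0]]'; bash st.sh
```

```text
clock: 17.7
position: [544.3, -381.0, 86.6]
orientation: [1.228, 1.198, -1.23]
ft_force: [-6.6, 0.9, 10.9]
finger_gap: 0.1
17.7 [ 544.32 -381.03   86.6 ] [-6.64  0.85 10.86] [0.08 1.53 0.03]
clock: 18.0
position: [544.3, -381.1, 84.7]
orientation: [1.228, 1.198, -1.23]
ft_force: [-8.0, 0.2, 11.5]
finger_gap: -0.3
18.0 [ 544.25 -381.07   84.66] [-7.99  0.22 11.47] [0.11 1.5  0.01]
clock: 18.3
position: [544.2, -381.1, 83.1]
orientation: [1.228, 1.198, -1.23]
ft_force: [-9.6, 2.5, 13.3]
finger_gap: -0.4
18.3 [ 544.17 -381.09   83.11] [-9.65  2.45 13.31] [0.17 1.89 0.01]
```

```bash
python3 -m jog '[[0.001,-0.001,0,0,0,0],[0.0015,-0.002,0,0,0,0],[0.0015,-0.002,0,0,0,0]]'; bash st.sh
python3 -m jog '[[0.001,0,0,0,0,0],[0.0015,0,0,0,0,0],[0.0015,0,0,0,0,0]]'; bash st.sh
```

```text
clock: 18.6
position: [543.9, -381.1, 82.9]
orientation: [1.229, 1.194, -1.227]
ft_force: [-2.9, 2.7, 17.1]
finger_gap: 0.1
18.6 [ 543.9  -381.13   82.95] [-2.9   2.75 17.05] [0.42 0.52 0.03]
clock: 18.9
position: [543.9, -381.1, 82.7]
orientation: [1.228, 1.193, -1.227]
ft_force: [-5.6, 4.0, 24.5]
finger_gap: 0.2
18.9 [ 543.94 -381.13   82.68] [-5.58  3.99 24.54] [ 0.85  1.14 -0.05]
```

The plate is on its buffers, with the position stalled and the force climbing to 24 N. I'll lift off and check that it stays down.

```bash
python3 -m jog '[[-0.003,0,0,0,0,0],[-0.006,0,0,0,0,0],[-0.01,0,0,0,0,0],[-0.01,0,0,0,0,0]]'; bash st.sh
python3 -m jog '[[-0.03,0,0,0,0,0],[-0.07,0,0,0,0,0],[-0.11,0,0,0,0,0],[-0.15,0,0,0,0,0],[-0.2,-0.02,-0.03,0,0,0],[-0.23,-0.06,-0.06,0,0,0],[-0.23,-0.06,-0.08,0,0,0],[-0.23,-0.06,-0.08,0,0,0]]'
python3 - <<'E'
from h import *
p,d,K,M=shot('wrist'); T=tool(); W=pts(d,K,M); print(T.round(3))
t,d2,K2,M2=shot('top'); W2=pts(d2,K2,M2)
cv2.imwrite('pics/w9.png',np.hstack([cv2.resize(p,(400,300)),cv2.resize(t[150:360,140:520],(400,300))])[:,:,::-1])
for n,w in (('wrist',W),('top',W2)):
    f=w.reshape(-1,3); 
    for x in (505,530,545,570,600,625):
        q=f[(abs(f[:,0]-x)<3)&(abs(f[:,1]+350)<8)]; print(n,x,len(q),np.nanmedian(q[:,2]).round(1) if len(q) else '')
b=cv2.inRange(cv2.cvtColor(t,cv2.COLOR_RGB2HSV),(108,80,0),(135,255,255))>0; b[:, :175]=0;b[:,225:]=0;b[:205]=0;b[250:]=0
print('driver',np.nanmedian(W2[b],0),np.nanpercentile(W2[b][:,2],95)); bash=get_state(); print(bash['clock'],bash['ft_force'])
E
```

```text
clock: 19.3
position: [543.2, -380.6, 88.8]
orientation: [1.228, 1.198, -1.228]
ft_force: [-0.6, -0.5, -0.6]
finger_gap: -0.3
19.3 [ 543.19 -380.63   88.83] [-0.6  -0.5  -0.55] [-0.06 -0.02  0.01]
clock: 20.1
position: [484.6, -297.1, 322.1]
orientation: [1.228, 1.195, -1.226]
ft_force: [0.3, -0.4, -0.5]
finger_gap: -0.3
[[ 1.00000e-03  1.00000e+00 -2.50000e-02  4.85242e+02]
 [-0.00000e+00 -2.50000e-02 -1.00000e+00 -2.98360e+02]
 [-1.00000e+00  1.00000e-03  0.00000e+00  3.20219e+02]
 [ 0.00000e+00  0.00000e+00  0.00000e+00  1.00000e+00]]
wrist 505 73 75.4
wrist 530 90 76.9
wrist 545 86 76.7
wrist 570 85 76.5
wrist 600 85 75.9
wrist 625 84 75.5
top 505 64 766.2
top 530 0 
top 545 0 
top 570 10 75.5
top 600 18 76.1
top 625 26 75.3
driver [520.71331356  69.40163169 203.38348457] 208.36221361185747
20.2 [ 0.70425285 -0.65947353 -0.08976044]
```

View pics/w9.png

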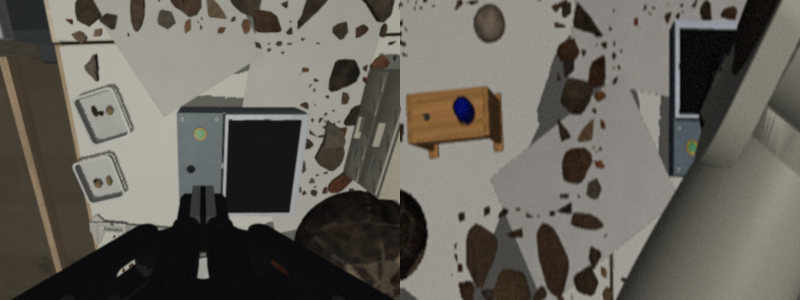

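The plate lies level with the deck, with a residual slope of about 0.015 rad. The driver stands in its bore, the dishes and stone are in place, and the arm is clear. Handing in.

```bash
python3 -c "
from plant import arm
print(arm.finish_job())"
```

```text
the job is handed in; nothing more can be done
None
```

I carried out the whole task and handed it in at about 20 s on the clock; no verdict was reported.

- **Releasing the jaw:** I pushed the screwdriver's blade down through the access hole until the pawl reached its stop, at about 15 N. The wrist picture then showed the jaw fork in a new, hooked position. I took that as open, since its angle can't be read directly.
- **Returning the screwdriver:** it went back into its own rack hole with no noticeable force. Its top is at about 207 mm, against 206 mm at the start. It leans about 4 mm to one side, the opposite way from before but well inside the limit.
- **Pressing the plate:** it went down onto its buffers, with the force climbing to about 24 N. After I lifted off, it stayed down.
- **Last checks:** the plate's height ran from 76.9 mm near its front edge to 75.5 mm farther back, a slope of about 0.015 rad, consistent with being caught. I did not check the jaw shutting again directly. The dishes and stone look unmoved in the last pictures, though I did not measure them. The arm was clear, with wrist forces below 1 N.
- **Disagreement:** the last top view was partly blocked by the arm, so it gave no usable plate readings near the front edge. Those come from the wrist camera alone. Where both cameras saw the plate, they agreed to about 1 mm.

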